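Salt shaker back on the lazy susan

ROBOT

A 7-joint arm with a two-finger parallel gripper is mounted at the origin on a cart in front of the work surface, level with it; the furniture and walls round the work are solid. World frame = base frame: x ahead of the robot, y to its left, z up, the work surface at z = 0. Lengths are in mm, angles in rad, forces in N, time in s.
With the tool pointing down it reaches from about 400 to 875 mm from the base axis. Payload 4.4 kg.
Tool frame: the origin (TCP) lies between the finger pads; the fingertips stand 11 mm ahead of it and the grasp point (between the pads) lies 8 mm behind it; y points along the fingers, x is the direction in which the jaws open and shut, and the axes are right-handed (so a half turn about y gives the same grasp; the last joint's range is limited). The gripper opens to 85 mm and grips with 20 to 120 N. Pads are 22 mm wide; open, the fingers measure 114 mm over their backs; the gripper's body (76 mm by 85 mm) begins 54 mm behind the grasp point. The pads swing forward as they close: fully open they stand 13 mm farther back than shut.
Start: joints at [-1.228, 0.628, 0.038, 1.517, -0.027, 0.996, -0.02], TCP at [258.359, 596.463, 242.313] pointing down, gripper open.
Joint ranges: [-3.06, 3.06], [-0.37, 2.12], [-1.25, 1.32], [0.18, 2.47], [-1.1, 4.24], [0.23, 1.98], [-2.94, 2.94]. Speed limits (rad/s): [2.57, 2.57, 3.14, 3.14, 3.14, 3.14, 3.14].

INTERFACE

Orientations are given as [roll, pitch, yaw] about the fixed x, y, z axes, in that order (R = Rz(yaw) Ry(pitch) Rx(roll)).
In Python, from cell import * gives the robot as it stands.
- The arm moves only by the shell command python3 -m jog 'ROWS'. ROWS is JSON, a list of rows, each an object of numbers: "x", "y", "z": the shift along the tool's x, y, z in mm; "ax", "ay", "az": the turn, a rotation vector about the tool's x, y, z in rad; "grip": the finger opening in mm, from 0 to 85.4. In form: [{"x": .., "y": .., "z": .., "ax": .., "ay": .., "az": .., "grip": ..}, ...]. A call has 1 to 5 rows; each row is the pose to reach, as a shift and turn from the pose commanded when the call began, along the tool's axes at that moment; what a row does not reach only later rows make up. A row lasts 1/10 s, in which the tool goes at most 50 mm and 8.59 degrees, less where a joint would pass 70% of its speed; a pose out of reach is approached as far as the arm can. A call with a gripper value outside its range is refused whole. The fingers move at their own pace and stop on an object; the grip force is fixed at half the most. Time passes only in rows, so rows that repeat a pose let the fingers close. It gives the time, the measured TCP pose, the force and the opening at its end, in the units of the state.
- read_state(): the state, without advancing time (a new reading comes with each control period).
- get_image(name): name is "scene" or "top" or "wrist"; returns a dict with "color" (480x640x3 uint8, red, green, blue), "vfov" (degrees; the focal length in pixels is half the picture's height over the tangent of half this angle, whatever the lens; pixels are square), "cx", "cy" (the principal point, pixels), "k1" (the pictures are not rectified: a ray, as slopes to the right and down, at radius r is drawn at 1 + k1 r^2 times it, then the intrinsics apply), "camera_from_world" (4x4, takes a point from world to camera coordinates). Camera axes: x right, y down, z forward; pixel columns grow to the right and rows downward; lengths in mm; the calibration is good to about 2 mm. A picture is of the moment at which its call begins. There is no depth.
- finish_job(): hands the job in, once; it reports no verdict.
The state is a dict: "clock": time; "qpos": joint angles; "qd": joint speeds; "tau": joint torques, N m; "eef_pos": TCP position; "tool_rot": TCP orientation; "force": force on the tool from outside, world axes, zero at the start; "torque": the same for the moment, N m; "width": finger opening in mm.
Only numpy, scipy, OpenCV 4.12 (cv2) and the standard library are available. Lean on these libraries where they do the work, as an engineer would, in place of code of your own. Each camera call takes 0.05 s, during which the arm holds its last target.

TASK

Put the salt shaker on the lazy susan, standing upright inside the empty inlaid ring opposite the honey jar. The disc turns freely, so lower the shaker right down onto it before letting go and do not spin it; the honey jar stays where it is, and leave the pepper mill alone.

Things in the scene. Friction and masses are not known exactly. Their poses are not given: they have to be found in the camera images.
- salt_center (a point): centre (half-way up, on the axis) of the loose salt shaker: a round glass shaker with a pale domed cap with holes, 90 mm tall, at most 44 mm in diameter, narrowing to about 34 mm above 70 mm; about 0.1 kg. It stands upright on the work surface in front of the lazy susan, nearer the robot; its z axis points up.
- empty_ring (a point): centre of the empty ring, on the upper face of the lazy susan's wooden disc (230 mm in diameter, upper face 28 mm above the work surface). The ring is a flat dark inlay, 72 mm outside, 64 mm inside diameter. The point lies 70 mm from the disc's centre, its x axis pointing to that centre and the honey jar beyond, z up. The disc turns about its vertical axis with hardly any resistance.
- honey_jar_center (a point): centre (half-way up) of the honey jar standing loose on the lazy susan's other ring, opposite the empty one: a squat glass jar with a dark lid, 65 mm in diameter, 86 mm tall. Bystander. The lazy susan stands in a deep niche between two tall upright side panels about 0.58 m apart, solid and beside the robot's reach.
- mill_center (a point): centre (half-way up) of the loose wooden pepper mill: waisted, with a small metal knob on top, 58 mm in diameter, 170 mm tall. It stands on the work surface to the left or right of the salt shaker, 0.13 m or more from it; on the other side stands a small white jug, 78 mm tall, fixed. Bystander.
There are look-alikes about, which are no part of the job. Leave any blue look-alike of the part that bears salt_center alone.

How it is judged:
By the outcome, as a careful person would: the job done as asked, in the order asked, and still so for the second after the job is handed in, with the robot touching nothing.
It also fails if it takes over 48 s, if anything falls off the work surface, if the arm or the gripper's body presses on something with over 40 N, if the wrist force passes 120 N, or if a joint passes its speed limit or range.

## Working session

There is one attempt and no reset: what is moved stays moved. The work goes in short steps, Python scripts to look and compute and a shell command to move; the robot and the scene stay as the last step left them, time stands still between calls to the robot, and variables do not carry over. Pictures are saved under pics/ and viewed, and the job is handed in when it is done.

```bash
mkdir -p pics; ls
cat > h.py <<'E'
from cell import *
import numpy as np, cv2
def K(im):
    h,w=im["color"].shape[:2]; return h/2/np.tan(np.radians(im["vfov"])/2)
def ray(im,u,v):
    f=K(im); k=im["k1"]; d=np.array([(u-im["cx"])/f,(v-im["cy"])/f]); p=d.copy()
    for _ in range(30): p=d/(1+k*(p@p))
    T=np.array(im["camera_from_world"]); R=T[:3,:3]
    return -R.T@T[:3,3], R.T@np.array([p[0],p[1],1])
def onz(im,u,v,z):
    c,d=ray(im,u,v); return c+d*(z-c[2])/d[2]
def proj(im,P):
    T=np.array(im["camera_from_world"]); q=T[:3,:3]@np.array(P,float)+T[:3,3]; s=q[:2]/q[2]
    s=s*(1+im["k1"]*(s@s)); return s*K(im)+[im["cx"],im["cy"]]
def tri(l):
    A=np.zeros((3,3));b=np.zeros(3)
    for im,u,v in l:
        c,d=ray(im,u,v); d/=np.linalg.norm(d); M=np.eye(3)-np.outer(d,d); A+=M;b+=M@c
    return np.linalg.solve(A,b)
def save(im,n): cv2.imwrite("pics/"+n+".png",im["color"][:,:,::-1])
E
python3 - <<'E'
from h import *
import pickle
D={}
for n in ("scene","top","wrist"):
    im=get_image(n); save(im,n+"0"); D[n]=im
    print(n,im["vfov"],im["cx"],im["cy"],im["k1"],ray(im,im["cx"],im["cy"]))
pickle.dump(D,open("d0.pkl","wb"))
print(read_state())
E
```

```text
pics
scene 43.59108265843004 321.52708104646166 240.69427455352326 -0.11700299495926532 (array([-186.36122914, -424.25533576,  664.63344815]), array([ 0.71859903,  0.4072595 , -0.56369774]))
top 47.21469910311101 315.42860233382265 245.55503303843685 -0.1479094153342025 (array([ 339.88216522,  -22.16549567, 1052.85022599]), array([ 0.19251691,  0.00770363, -0.98126342]))
wrist 61.692833320103006 325.54293743542905 233.1055094084277 -0.0075647592116571795 (array([187.56832271, 625.74470218, 373.20361375]), array([ 0.27522053, -0.12103674, -0.9537315 ]))
{'clock': 0.15, 'qpos': array([-1.22781254,  0.62915883,  0.03847404,  1.51810254, -0.02698583,
        0.99627055, -0.02002724]), 'qd': array([ 0.0003767 , -0.00341606, -0.00041541, -0.00244805,  0.00093916,
       -0.00045706,  0.0015327 ]), 'tau': array([ 2.34672443e-03, -5.63806701e+01,  1.22804102e+00, -1.93653595e+01,
        1.11677701e-02,  7.35114212e-03, -2.84456064e-06]), 'eef_pos': array([258.18558883, 596.0529139 , 241.59591487]), 'tool_rot': array([-1.57083016e+00,  1.42025532e-03,  1.16197304e+00]), 'force': array([0.53257492, 0.07013872, 0.34646507]), 'torque': array([0.01708926, 0.01835865, 0.01425963]), 'width': 85.46542092858358}
```

View pics/scene0.png

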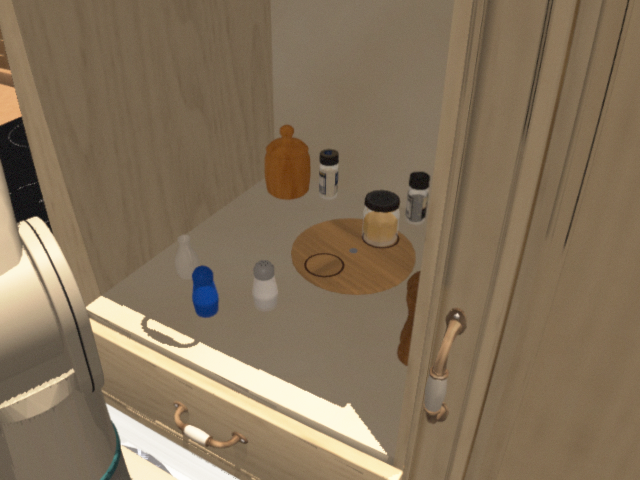

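View pics/top0.png

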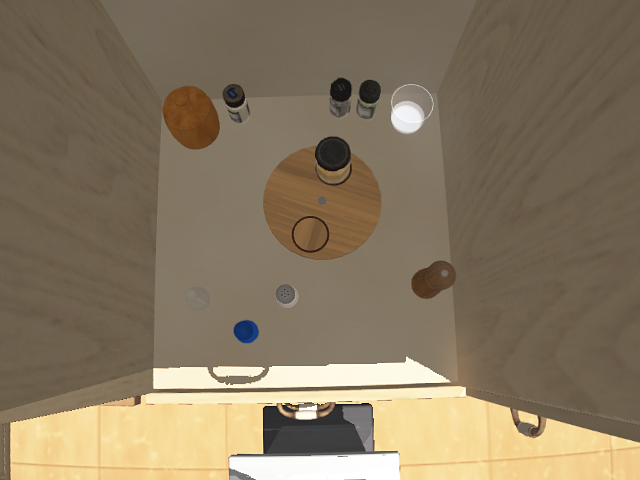

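View pics/wrist0.png

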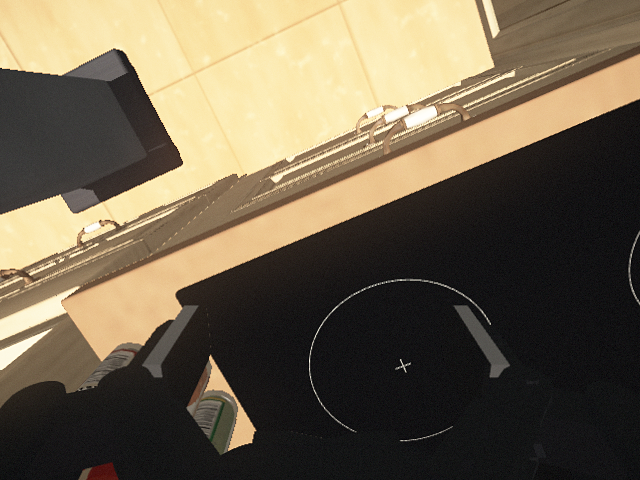

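Run:
```python
from h import *
import pickle
D=pickle.load(open("d0.pkl","rb")); t=D["top"]; s=D["scene"]
for n,(u,v) in dict(panelL_frontbase=(153,390),pR=(465,387),Lback=(160,97),Rback=(440,95),ledge=(160,365)).items(): print(n,onz(t,u,v,0).round())
print("salt top",onz(t,285,292,88),"base scene",onz(s,265,305,0), "tri",tri([(t,285,292),(s,264,266)]))
print("ring",onz(t,310.5,234,28),onz(s,324,265,28),"pivot",onz(t,322,200.5,28),onz(s,353,251,28))
print("mill knob",tri([(t,445,272),(s,420,278)]), onz(t,423,288,10))
print("blue",onz(t,246,331,45),"jug",onz(t,198,299,60),"honey",onz(t,333,152,114))
a=cv2.resize(t["color"][260:360,170:310],None,fx=4,fy=4,interpolation=2); b=cv2.resize(s["color"][220:330,160:300],None,fx=4,fy=4,interpolation=2)
cv2.imwrite("pics/c1.png",a[:,:,::-1]);cv2.imwrite("pics/c2.png",b[:,:,::-1])
# top of panel scene/top
for u,v in ((0,420),(0,0)): 
  for z in (0,300,600): print(u,v,z,onz(t,u,v,z).round())
```

```text
panelL_frontbase [274. 303.   0.]
pR [ 266. -290.    0.]
Lback [877. 308.   0.]
Rback [ 861. -284.    0.]
ledge [321. 290.   0.]
salt top [447.14588881  41.20958863  88.        ] base scene [443.64530197  41.31795299   0.        ] tri [447.95279702  41.91278532  79.67859045]
ring [563.69521247  -5.27409321  28.        ] [561.14387301  -6.38564598  28.        ] pivot [629.3940716  -29.06434462  28.        ] [625.93833156 -30.70098286  28.        ]
mill knob [ 462.22450369 -223.45299652  152.91426318] [ 456.02029379 -217.74192816   10.        ]
blue [381.96161644 116.67380155  45.        ] jug [441.09226619 202.72068418  60.        ] honey [695.70446373 -50.93299946 114.        ]
0 420 0 [210. 623.   0.]
0 420 300 [247. 440. 300.]
0 420 600 [284. 256. 600.]
0 0 0 [1172.  732.    0.]
0 0 300 [935. 517. 300.]
0 0 600 [698. 302. 600.]
```

Run:
```python
from h import *
import pickle
D=pickle.load(open("d0.pkl","rb")); t=D["top"]; s=D["scene"]
a=cv2.resize(t["color"][190:300,240:380],None,fx=4,fy=4,interpolation=2)
cv2.imwrite("pics/c3.png",a[:,:,::-1])
# dark ring mask
hsv=cv2.cvtColor(t["color"],cv2.COLOR_RGB2HSV); m=(hsv[:,:,2]<75).astype(np.uint8); m[:205]=0;m[265:]=0;m[:,:280]=0;m[:,340:]=0
p=np.argwhere(m)[:,::-1].astype(np.float32); print(len(p),cv2.fitEllipse(p))
```

```text
184 ((309.9700012207031, 233.8432159423828), (34.7199821472168, 35.58406066894531), 88.95475769042969)
```

Run:
```python
import cv2,numpy as np
a=cv2.imread("pics/c1.png");b=cv2.imread("pics/c2.png")[:400]
cv2.imwrite("pics/c12.png",np.hstack([cv2.resize(a,(400,286)),cv2.resize(b,(400,286))]))
```

```text
(no output)
```

View pics/c12.png

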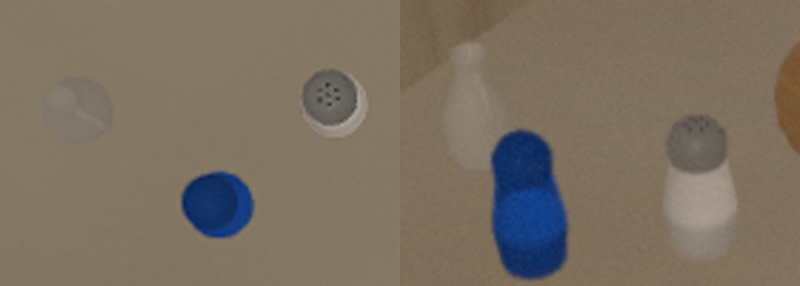

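Candidates: the salt shaker at top (286,294) / scene (264,285); the blue look-alike at (246,331) / (205,290), which I leave alone; and dark-lidded spice jars at the back, (236,103), (340,98) and (369,98). The crop shows a pale domed cap with holes and clear glass, so I choose (286,294). The left panel's front edge, at about (273,303), lies between the start pose and the niche. I'll retract the arm and swing round it.

```bash
python3 -m jog '[{"x":-20,"y":-40},{"x":-50,"y":-75},{"x":-90,"y":-100},{"x":-135,"y":-120},{"x":-180,"y":-140}]'; python3 -c "
from h import *;s=read_state();print(s['qpos'],s['tool_rot'])"
```

```text
[-1.22781254  0.62915883  0.03847404  1.51810254 -0.02698583  0.99627055
 -0.02002724] [-1.57083016e+00  1.42025532e-03  1.16197304e+00]$[0]: bad value
```

```bash
python3 -m jog '[{"x":-20,"y":-40,"z":0,"ax":0,"ay":0,"az":0,"grip":85},{"x":-50,"y":-75,"z":0,"ax":0,"ay":0,"az":0,"grip":85},{"x":-90,"y":-100,"z":0,"ax":0,"ay":0,"az":0,"grip":85},{"x":-135,"y":-120,"z":0,"ax":0,"ay":0,"az":0,"grip":85},{"x":-180,"y":-140,"z":0,"ax":0,"ay":0,"az":0,"grip":85}]'; python3 -c "
from h import *;s=read_state();print(s['qpos'],s['tool_rot'])"
```

```text
clock: 0.65
eef_pos: [186.1, 429.6, 382.8]
tool_rot: [-1.571, 0.0, 1.162]
force: [-0.0, 0.4, 0.8]
width: 85.0
[-1.25556872  0.21720169  0.04215119  1.7874552  -0.01000594  1.13733102
 -0.04824316] [-1.57080666e+00  1.88960053e-04  1.16195911e+00]
```

```bash
python3 -m jog '[{"x":-40,"y":-5,"z":0,"ax":0,"ay":0,"az":0,"grip":85},{"x":-80,"y":-10,"z":0,"ax":0,"ay":0,"az":0,"grip":85},{"x":-120,"y":-10,"z":0,"ax":0,"ay":0,"az":0,"grip":85},{"x":-155,"y":-10,"z":0,"ax":0,"ay":0,"az":0,"grip":85},{"x":-185,"y":-10,"z":0,"ax":0,"ay":0,"az":0,"grip":85}]'; python3 -c "
from h import *;s=read_state();print(s['qpos'],s['tool_rot'])
save(get_image('scene'),'s1')"
```

```text
clock: 1.15
eef_pos: [112.5, 259.5, 392.1]
tool_rot: [-1.571, 0.0, 1.162]
force: [0.1, -0.3, 0.3]
width: 84.9
[-1.27934116e+00 -1.17626673e-01  1.58481342e-02  2.12153000e+00
  1.99585285e-03  1.13792934e+00 -1.02463452e-01] [-1.57077431e+00  2.57449185e-04  1.16197675e+00]
```

View pics/s1.png

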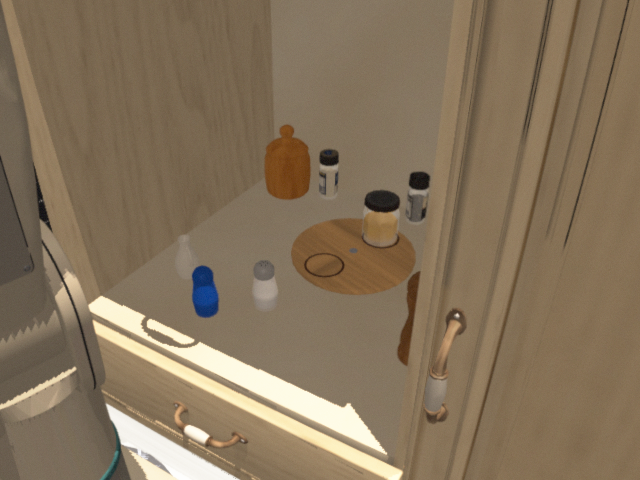

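```bash
python3 -m jog '[{"x":-3,"y":0,"z":-42,"ax":0,"ay":0.145,"az":0,"grip":85},{"x":-13,"y":0,"z":-83,"ax":0,"ay":0.29,"az":0,"grip":85},{"x":-28,"y":0,"z":-123,"ax":0,"ay":0.435,"az":0,"grip":85},{"x":-49,"y":0,"z":-160,"ax":0,"ay":0.58,"az":0,"grip":85},{"x":-76,"y":0,"z":-192,"ax":0,"ay":0.73,"az":0,"grip":85}]'; python3 -c "
from h import *;s=read_state();print(s['qpos'],s['tool_rot'])"
```

```text
clock: 1.7
eef_pos: [260.6, 114.2, 392.4]
tool_rot: [-1.571, -0.001, 0.426]
force: [1.1, 0.3, 0.5]
width: 85.2
[-0.95030945 -0.13832677  0.37367708  2.12601757  0.05560241  1.14413058
 -0.17725925] [-1.57091029e+00 -9.45267900e-04  4.25607244e-01]
```

```bash
python3 -m jog '[{"x":5,"y":10,"z":-28,"ax":0,"ay":0.145,"az":0,"grip":85},{"x":25,"y":25,"z":-55,"ax":0,"ay":0.29,"az":0,"grip":85},{"x":45,"y":45,"z":-80,"ax":0,"ay":0.435,"az":0,"grip":85},{"x":65,"y":65,"z":-105,"ax":0,"ay":0.58,"az":0,"grip":85},{"x":84,"y":80,"z":-130,"ax":0,"ay":0.725,"az":0,"grip":85}]'
python3 - <<'E'
from h import *
import pickle
s=read_state();print(s['qpos'],s['eef_pos'],s['tool_rot'])
w=get_image('wrist');save(w,'w1');pickle.dump(w,open('w1.pkl','wb'))
print(proj(w,(447,41,80)),proj(w,(447,41,0)))
E
```

```text
clock: 2.2
eef_pos: [390.8, 31.8, 311.2]
tool_rot: [-1.571, 0.0, -0.299]
force: [0.7, 1.2, 0.2]
width: 85.1
[-0.68767047  0.1930524   0.64155077  2.08847701 -0.14621857  0.90342076
 -0.26301568] [390.77911749  31.78840354 311.24500388] [-1.57130200e+00  2.78403813e-04 -2.98878260e-01]
[382.11863512 165.23188572] [372.27356927 154.94819549]
```

View pics/w1.png

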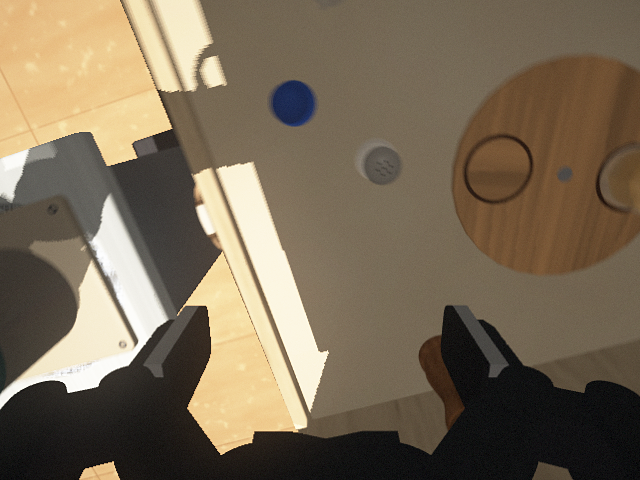

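Run:
```python
from h import *
import pickle
w=pickle.load(open('w1.pkl','rb'))
b=w["color"][110:210,330:430]; cv2.imwrite("pics/w1c.png",cv2.resize(b,None,fx=5,fy=5,interpolation=2)[:,:,::-1])
g=cv2.cvtColor(w["color"],cv2.COLOR_RGB2HSV)
m=(g[:,:,2]<80).astype(np.uint8); 
m[:125]=0;m[210:]=0;m[:,:458]=0;m[:,540:]=0
n,l,st,c=cv2.connectedComponentsWithStats(m); i=1+np.argmax(st[1:,4]); p=np.argwhere(l==i)[:,::-1].astype(np.float32)
e=cv2.fitEllipse(p); print(e,"ring",onz(w,*e[0],28),"pivot",onz(w,565,174,28),"cap",onz(w,382,165,80))
```

```text
((497.8470458984375, 168.52410888671875), (61.78014373779297, 70.0407485961914), 44.8808479309082) ring [565.17946874  -6.4396526   28.        ] pivot [631.01414641 -32.561555    28.        ] cap [446.950809    41.23243141  80.        ]
```

View pics/w1c.png

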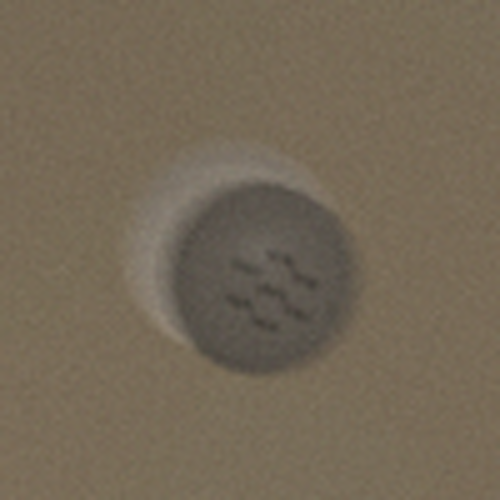

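```bash
python3 -m jog '[{"x":12,"y":25,"z":6,"ax":0,"ay":0.02,"az":0,"grip":85},{"x":25,"y":60,"z":12,"ax":0,"ay":0.04,"az":0,"grip":85},{"x":38,"y":95,"z":19,"ax":0,"ay":0.06,"az":0,"grip":85},{"x":51,"y":130,"z":26,"ax":0,"ay":0.06,"az":0,"grip":85},{"x":51,"y":155,"z":26,"ax":0,"ay":0.06,"az":0,"grip":85}]'
python3 - <<'E'
from h import *
s=read_state();print(s['qpos'],s['eef_pos'],s['tool_rot'])
w=get_image('wrist');save(w,'w2')
for P in ((447,41,80),(447,41,0),s['eef_pos']): print(proj(w,P))
R=cv2.Rodrigues
yaw=s['tool_rot'][2]; d=np.array([447.3,41.2])-s['eef_pos'][:2]
print("x",d@[np.cos(yaw),np.sin(yaw)],"z",d@[-np.sin(yaw),np.cos(yaw)])
E
```

```text
clock: 2.75
eef_pos: [447.7, 43.2, 155.2]
tool_rot: [-1.572, -0.0, -0.352]
force: [-0.8, -0.2, -0.9]
width: 85.1
[-0.48293744  0.53610726  0.46535171  2.15395023 -0.45542991  0.54607765
 -0.03056558] [447.65953936  43.22875057 155.16686243] [-1.57155485e+00 -2.70918203e-04 -3.51550439e-01]
[325.29233547 255.53416509]
[325.32410952 217.15734454]
[324.83056487 321.78868252]
x 0.36105812052901753 z -2.028480822612075
```

View pics/w2.png

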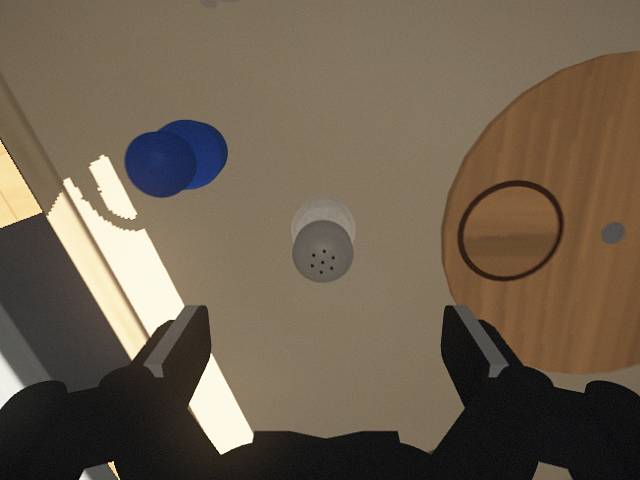

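```bash
python3 -m jog '[{"x":0,"y":25,"z":0,"ax":0,"ay":0,"az":0,"grip":85},{"x":0,"y":55,"z":0,"ax":0,"ay":0,"az":0,"grip":85},{"x":0,"y":85,"z":0,"ax":0,"ay":0,"az":0,"grip":85},{"x":0,"y":105,"z":0,"ax":0,"ay":0,"az":0,"grip":85},{"x":0,"y":113,"z":0,"ax":0,"ay":0,"az":0,"grip":85}]'
python3 - <<'E'
from h import *
s=read_state();print(s['qpos'],s['eef_pos'],s['tool_rot'])
w=get_image('wrist');save(w,'w3')
E
```

```text
clock: 3.3
eef_pos: [445.7, 42.9, 43.4]
tool_rot: [-1.571, 0.002, -0.353]
force: [-0.4, -0.0, -0.4]
width: 85.3
[-0.31123421  0.73732405  0.22665197  2.2177775  -0.65501886  0.25198631
  0.14496225] [445.67232726  42.88128208  43.37125088] [-1.57103586  0.00215964 -0.35278203]
```

View pics/w3.png

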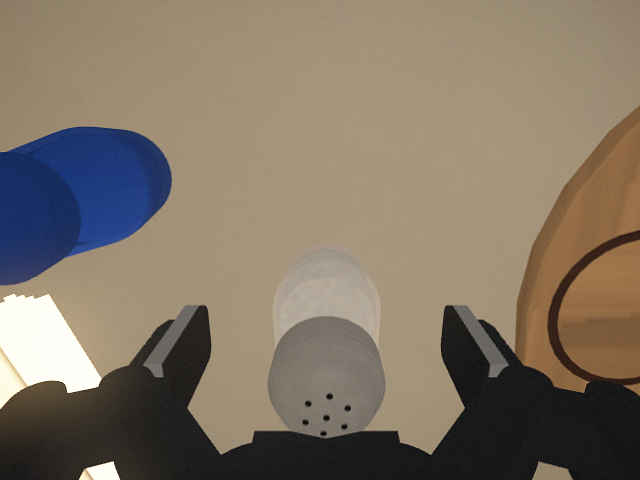

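```bash
for i in 1 2; do python3 -m jog '[{"x":0,"y":0,"z":0,"ax":0,"ay":0,"az":0,"grip":30},{"x":0,"y":0,"z":0,"ax":0,"ay":0,"az":0,"grip":30},{"x":0,"y":0,"z":0,"ax":0,"ay":0,"az":0,"grip":30},{"x":0,"y":0,"z":0,"ax":0,"ay":0,"az":0,"grip":30},{"x":0,"y":0,"z":0,"ax":0,"ay":0,"az":0,"grip":30}]'; done
```

```text
clock: 3.85
eef_pos: [446.8, 43.0, 45.7]
tool_rot: [-1.569, -0.002, -0.353]
force: [-1.5, 0.4, 10.5]
width: 36.7
clock: 4.35
eef_pos: [446.9, 43.0, 45.7]
tool_rot: [-1.569, -0.002, -0.353]
force: [-1.9, 0.4, 11.1]
width: 36.5
```

Run:
```python
from h import *
w=get_image('wrist');s=get_image('scene')
a=w["color"][120:480,160:520]; b=cv2.resize(s["color"][200:330,180:310],(360,360),interpolation=2)
cv2.imwrite("pics/g1.png",np.hstack([a,b])[:,:,::-1])
```

```text
(no output)
```

View pics/g1.png

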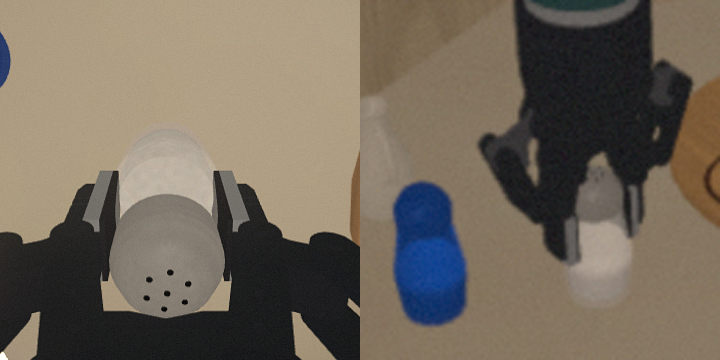

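```bash
python3 -m jog '[{"x":0,"y":-8,"z":0,"ax":0,"ay":0,"az":0,"grip":30},{"x":0,"y":-20,"z":0,"ax":0,"ay":0,"az":0,"grip":30},{"x":0,"y":-35,"z":0,"ax":0,"ay":0,"az":0,"grip":30},{"x":0,"y":-55,"z":0,"ax":0,"ay":0,"az":0,"grip":30},{"x":0,"y":-70,"z":0,"ax":0,"ay":0,"az":0,"grip":30}]'
python3 - <<'E'
from h import *
S=read_state();print(S['eef_pos'],S['tool_rot'],S['force'],S['width'])
w=get_image('wrist');s=get_image('scene');t=get_image('top')
a=w["color"][120:480,160:520]; b=cv2.resize(s["color"][160:330,190:360],(360,360),interpolation=2)
cv2.imwrite("pics/g2.png",np.hstack([a,b])[:,:,::-1])
yaw=S['tool_rot'][2]; d=np.array([564,-6])-S['eef_pos'][:2]
print("x",d@[np.cos(yaw),np.sin(yaw)],"z",d@[-np.sin(yaw),np.cos(yaw)])
E
```

```text
clock: 4.95
eef_pos: [446.3, 42.9, 115.8]
tool_rot: [-1.57, -0.001, -0.353]
force: [1.1, -0.2, -0.8]
width: 36.6
[446.30769805  42.85433242 115.79266991] [-1.57037779e+00 -6.00980200e-04 -3.52897786e-01] [ 1.07939448 -0.16432081 -0.81699319] 36.580765987203335
x 127.32448802363396 z -5.167057568629453
```

View pics/g2.png

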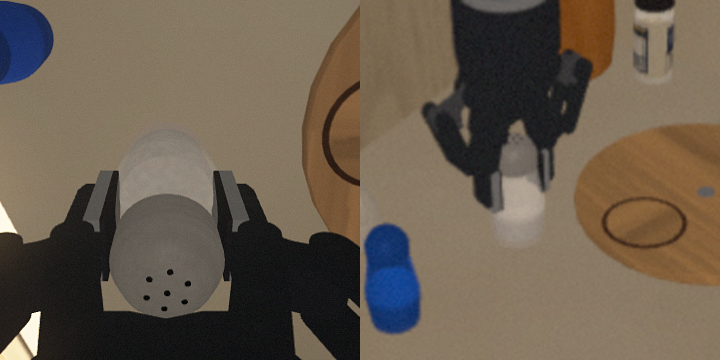

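```bash
python3 -m jog '[{"x":15,"y":0,"z":-1,"ax":0,"ay":0,"az":0,"grip":30},{"x":45,"y":0,"z":-2,"ax":0,"ay":0,"az":0,"grip":30},{"x":80,"y":0,"z":-3,"ax":0,"ay":0,"az":0,"grip":30},{"x":112,"y":0,"z":-5,"ax":0,"ay":0,"az":0,"grip":30},{"x":127,"y":0,"z":-5,"ax":0,"ay":0,"az":0,"grip":30}]'; python3 -m jog '[{"x":0,"y":5,"z":0,"ax":0,"ay":0,"az":0,"grip":30},{"x":0,"y":12,"z":0,"ax":0,"ay":0,"az":0,"grip":30},{"x":0,"y":18,"z":0,"ax":0,"ay":0,"az":0,"grip":30},{"x":0,"y":20,"z":0,"ax":0,"ay":0,"az":0,"grip":30}]'
python3 - <<'E'
from h import *
import pickle
S=read_state();print(S['eef_pos'],S['tool_rot'],S['force'],S['width'])
w=get_image('wrist');s=get_image('scene')
pickle.dump((w,s,S),open('p.pkl','wb'))
a=cv2.resize(w["color"],(480,360)); b=cv2.resize(s["color"][160:320,260:400],(315,360),interpolation=2)
cv2.imwrite("pics/g3.png",np.hstack([a,b])[:,:,::-1])
for P in ((564,-6,28),(564,-6,56)): print(proj(w,P),proj(s,P))
E
```

```text
clock: 5.6
eef_pos: [566.1, -7.6, 113.5]
tool_rot: [-1.572, -0.002, -0.354]
force: [-0.5, -0.0, -1.0]
width: 36.5
clock: 6.0
eef_pos: [561.8, -5.0, 93.0]
tool_rot: [-1.571, 0.003, -0.352]
force: [-0.1, -0.2, -1.2]
width: 36.4
[561.8275243   -5.03318227  93.00493047] [-1.57124025  0.00331354 -0.35247345] [-0.07969316 -0.17508406 -1.16533219] 36.37177930616631
[329.98916732 258.63908974] [324.60966777 264.11201074]
[330.43488872 280.78107384] [324.84812761 251.28186267]
```

View pics/g3.png

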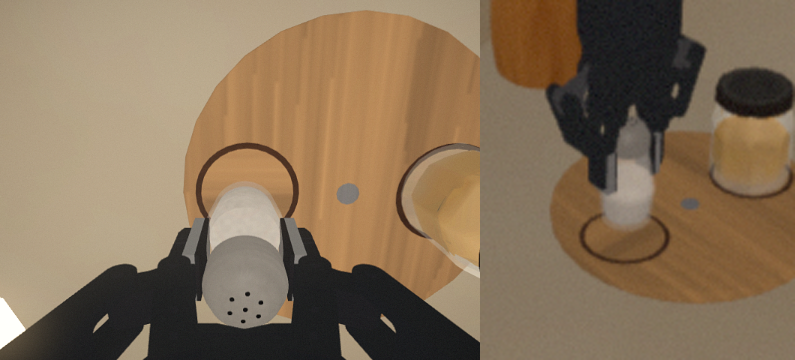

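```bash
python3 -m jog '[{"x":0,"y":4,"z":0,"ax":0,"ay":0,"az":0,"grip":30},{"x":0,"y":8,"z":0,"ax":0,"ay":0,"az":0,"grip":30},{"x":0,"y":12,"z":0,"ax":0,"ay":0,"az":0,"grip":30},{"x":0,"y":14,"z":0,"ax":0,"ay":0,"az":0,"grip":30},{"x":0,"y":14,"z":0,"ax":0,"ay":0,"az":0,"grip":30}]';  python3 -m jog '[{"x":0,"y":0,"z":0,"ax":0,"ay":0,"az":0,"grip":30},{"x":0,"y":0,"z":0,"ax":0,"ay":0,"az":0,"grip":30},{"x":0,"y":0,"z":0,"ax":0,"ay":0,"az":0,"grip":30}]'
```

```text
clock: 6.6
eef_pos: [563.5, -5.9, 79.9]
tool_rot: [-1.571, 0.001, -0.353]
force: [-0.2, 0.6, -1.4]
width: 36.3
clock: 6.9
eef_pos: [563.8, -5.9, 80.5]
tool_rot: [-1.571, -0.0, -0.353]
force: [0.3, -0.3, -0.8]
width: 36.8
```

Position is settled on target. Next I lower gently until the force shows contact.

```bash
python3 -m jog '[{"x":0,"y":1,"z":0,"ax":0,"ay":0,"az":0,"grip":30},{"x":0,"y":2,"z":0,"ax":0,"ay":0,"az":0,"grip":30},{"x":0,"y":3,"z":0,"ax":0,"ay":0,"az":0,"grip":30},{"x":0,"y":4,"z":0,"ax":0,"ay":0,"az":0,"grip":30},{"x":0,"y":5,"z":0,"ax":0,"ay":0,"az":0,"grip":30}]';  python3 -m jog '[{"x":0,"y":0.5,"z":0,"ax":0,"ay":0,"az":0,"grip":30},{"x":0,"y":1,"z":0,"ax":0,"ay":0,"az":0,"grip":30},{"x":0,"y":1,"z":0,"ax":0,"ay":0,"az":0,"grip":30},{"x":0,"y":1,"z":0,"ax":0,"ay":0,"az":0,"grip":30}]'
```

```text
clock: 7.4
eef_pos: [563.7, -5.9, 75.2]
tool_rot: [-1.571, 0.0, -0.353]
force: [-0.1, -0.3, -1.9]
width: 36.6
clock: 7.8
eef_pos: [563.7, -5.9, 74.3]
tool_rot: [-1.571, 0.0, -0.353]
force: [-0.3, 0.8, -2.1]
width: 36.6
```

```bash
python3 -m jog '[{"x":0,"y":0.5,"z":0,"ax":0,"ay":0,"az":0,"grip":30},{"x":0,"y":1,"z":0,"ax":0,"ay":0,"az":0,"grip":30},{"x":0,"y":1,"z":0,"ax":0,"ay":0,"az":0,"grip":30},{"x":0,"y":1,"z":0,"ax":0,"ay":0,"az":0,"grip":30}]';  python3 -m jog '[{"x":0,"y":0.5,"z":0,"ax":0,"ay":0,"az":0,"grip":30},{"x":0,"y":1,"z":0,"ax":0,"ay":0,"az":0,"grip":30},{"x":0,"y":1,"z":0,"ax":0,"ay":0,"az":0,"grip":30},{"x":0,"y":1,"z":0,"ax":0,"ay":0,"az":0,"grip":30}]'
```

```text
clock: 8.2
eef_pos: [563.8, -5.8, 73.8]
tool_rot: [-1.57, -0.0, -0.353]
force: [-1.2, 0.8, 5.6]
width: 36.6
clock: 8.6
eef_pos: [563.9, -5.8, 73.8]
tool_rot: [-1.57, -0.0, -0.353]
force: [-5.6, 1.7, 13.5]
width: 36.4
```

```bash
python3 -m jog '[{"x":0,"y":-0.4,"z":0,"ax":0,"ay":0,"az":0,"grip":30},{"x":0,"y":-0.8,"z":0,"ax":0,"ay":0,"az":0,"grip":30},{"x":0,"y":-0.8,"z":0,"ax":0,"ay":0,"az":0,"grip":30}]';  python3 - <<'E'
from h import *
w=get_image('wrist');s=get_image('scene')
a=cv2.resize(w["color"],(480,360)); b=cv2.resize(s["color"][160:320,260:400],(315,360),interpolation=2)
cv2.imwrite("pics/g4.png",np.hstack([a,b])[:,:,::-1])
E
```

```text
clock: 8.9
eef_pos: [563.8, -5.8, 73.8]
tool_rot: [-1.57, -0.0, -0.353]
force: [-2.3, -0.1, 7.8]
width: 36.4
```

View pics/g4.png

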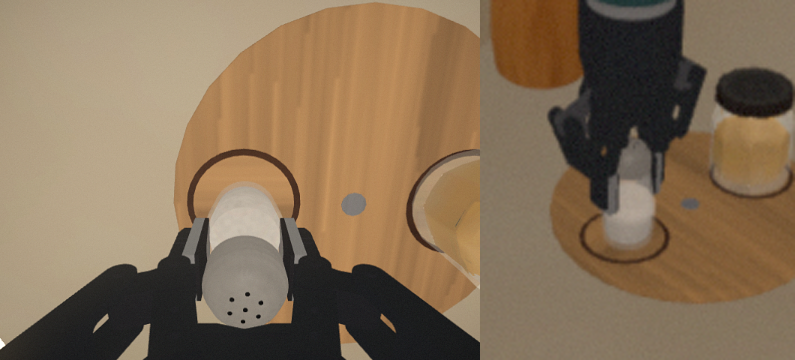

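Run:
```python
from h import *
w=get_image('wrist');s=get_image('scene')
a=cv2.resize(w["color"][180:330,230:420],(506,400),interpolation=2); b=cv2.resize(s["color"][225:285,295:355],(290,400),interpolation=2)
b=cv2.resize(s["color"][230:280,300:350],(290,290),interpolation=2); b=np.vstack([b,np.zeros((110,290,3),np.uint8)])
cv2.imwrite("pics/g5.png",np.hstack([a,b])[:,:,::-1])
# ring edge points -> plane z=28
def ringpts(im,box,th):
    u0,v0,u1,v1=box; g=cv2.cvtColor(im["color"],cv2.COLOR_RGB2HSV)[:,:,2]; m=np.zeros_like(g);m[v0:v1,u0:u1]=(g[v0:v1,u0:u1]<th)
    n,l,st,c=cv2.connectedComponentsWithStats(m,connectivity=8); i=1+np.argmax(st[1:,4])
    P=np.array([onz(im,x,y,28)[:2] for y,x in np.argwhere(l==i)])
    A=np.c_[2*P,np.ones(len(P))]; x=np.linalg.lstsq(A,(P**2).sum(1),rcond=None)[0]
    return len(P),x[:2],np.sqrt(x[2]+x[:2]@x[:2])
print(ringpts(w,(240,190,410,270),90),ringpts(s,(298,254,350,285),80))
```

```text
(1665, array([563.85078775,  -5.00478486]), np.float64(33.851199879696374)) (53, array([562.63978895,  -5.39870953]), np.float64(33.992946706982465))
```

View pics/g5.png

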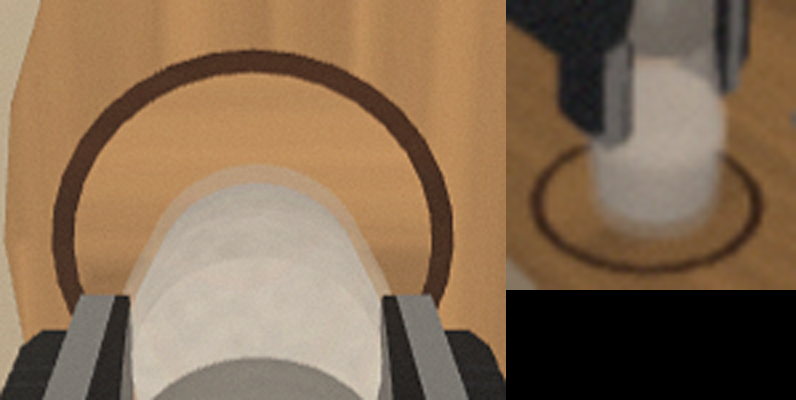

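Seen from both views, the shaker base is well inside the ring: the fitted ring centre is (563.5, −5.2) and the TCP is at (563.8, −5.8). It is down on the disc, so I release slowly.

```bash
python3 -m jog '[{"x":0,"y":0,"z":0,"ax":0,"ay":0,"az":0,"grip":37},{"x":0,"y":0,"z":0,"ax":0,"ay":0,"az":0,"grip":39},{"x":0,"y":0,"z":0,"ax":0,"ay":0,"az":0,"grip":42},{"x":0,"y":0,"z":0,"ax":0,"ay":0,"az":0,"grip":45},{"x":0,"y":0,"z":0,"ax":0,"ay":0,"az":0,"grip":48}]'; python3 -m jog '[{"x":0,"y":0,"z":0,"ax":0,"ay":0,"az":0,"grip":54},{"x":0,"y":0,"z":0,"ax":0,"ay":0,"az":0,"grip":60},{"x":0,"y":0,"z":0,"ax":0,"ay":0,"az":0,"grip":66},{"x":0,"y":0,"z":0,"ax":0,"ay":0,"az":0,"grip":72},{"x":0,"y":0,"z":0,"ax":0,"ay":0,"az":0,"grip":72}]'
python3 - <<'E'
from h import *
w=get_image('wrist');s=get_image('scene')
a=cv2.resize(w["color"],(480,360)); b=cv2.resize(s["color"][160:320,260:400],(315,360),interpolation=2)
cv2.imwrite("pics/g6.png",np.hstack([a,b])[:,:,::-1])
E
```

```text
clock: 9.6
eef_pos: [563.7, -5.8, 72.9]
tool_rot: [-1.571, 0.0, -0.353]
force: [0.4, 0.6, 0.4]
width: 48.1
clock: 10.1
eef_pos: [563.7, -5.9, 73.1]
tool_rot: [-1.571, 0.0, -0.353]
force: [0.4, -0.8, 0.7]
width: 72.0
```

View pics/g6.png

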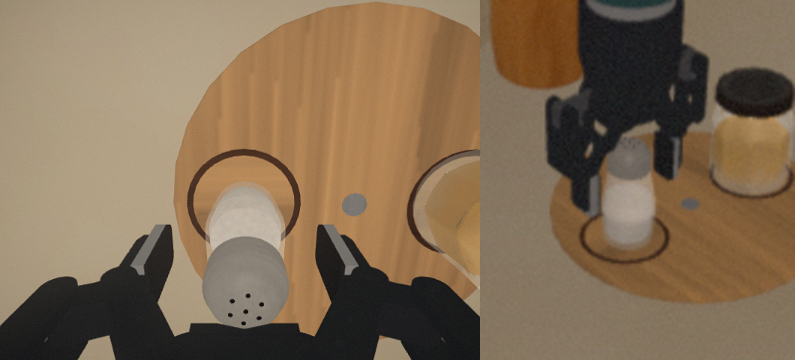

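Released. The shaker stands upright in the ring and the disc hasn't turned. Next I raise straight up, then back out.

```bash
python3 -m jog '[{"x":0,"y":-10,"z":0,"ax":0,"ay":0,"az":0,"grip":72},{"x":0,"y":-28,"z":0,"ax":0,"ay":0,"az":0,"grip":72},{"x":0,"y":-55,"z":0,"ax":0,"ay":0,"az":0,"grip":72},{"x":0,"y":-90,"z":0,"ax":0,"ay":0,"az":0,"grip":72},{"x":0,"y":-130,"z":0,"ax":0,"ay":0,"az":0,"grip":72}]'; python3 -m jog '[{"x":-20,"y":-30,"z":0,"ax":0,"ay":0,"az":0,"grip":72},{"x":-55,"y":-55,"z":0,"ax":0,"ay":0,"az":0,"grip":72},{"x":-95,"y":-70,"z":0,"ax":0,"ay":0,"az":0,"grip":72},{"x":-135,"y":-80,"z":0,"ax":0,"ay":0,"az":0,"grip":72},{"x":-160,"y":-80,"z":0,"ax":0,"ay":0,"az":0,"grip":72}]'; python3 -m jog '[{"x":0,"y":0,"z":0,"ax":0,"ay":0,"az":0,"grip":72},{"x":0,"y":0,"z":0,"ax":0,"ay":0,"az":0,"grip":72},{"x":0,"y":0,"z":0,"ax":0,"ay":0,"az":0,"grip":72},{"x":0,"y":0,"z":0,"ax":0,"ay":0,"az":0,"grip":72}]';python3 - <<'E'
from h import *
t=get_image('top');s=get_image('scene');w=get_image('wrist')
a=cv2.resize(t["color"][60:360,150:470],(400,375)); b=cv2.resize(s["color"][140:380,150:430],(390,375),interpolation=2)
cv2.imwrite("pics/e1.png",np.hstack([a,b])[:,:,::-1]);save(w,"e2")
print(proj(w,(563.5,-5.5,108)),proj(w,(563.5,-5.5,28)),proj(t,(563.5,-5.5,108)))
E
```

```text
clock: 10.7
eef_pos: [563.0, -5.9, 204.4]
tool_rot: [-1.571, 0.001, -0.353]
force: [0.4, 0.5, 0.5]
width: 72.0
clock: 11.2
eef_pos: [411.4, 50.1, 284.5]
tool_rot: [-1.568, 0.0, -0.353]
force: [1.1, -0.3, -0.0]
width: 72.0
clock: 11.6
eef_pos: [414.6, 48.9, 283.2]
tool_rot: [-1.571, -0.001, -0.354]
force: [0.2, -0.4, -0.4]
width: 71.8
[527.49330126 206.89502365] [488.21243673 187.26759167] [309.65379587 224.4695955 ]
```

View pics/e1.png

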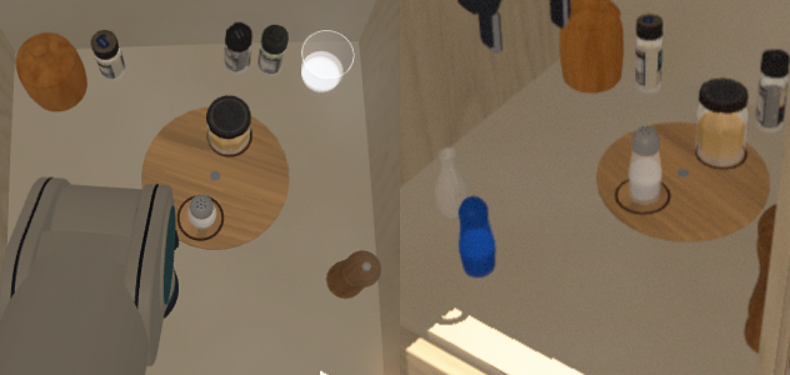

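View pics/e2.png

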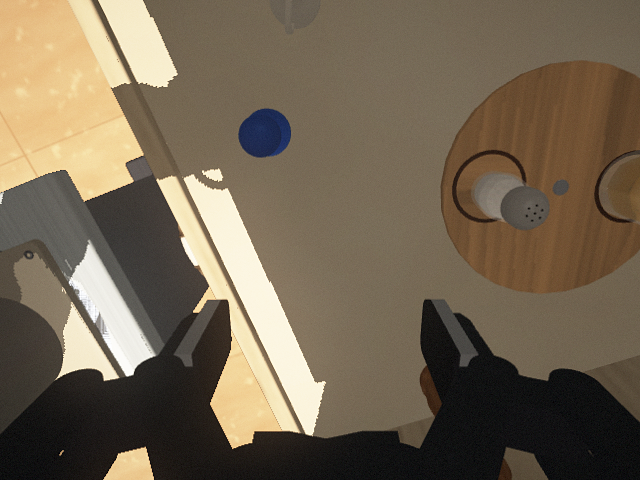

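Cap at (525,208) in the wrist view, against (527,207) predicted for a shaker standing upright in the ring's centre. The honey jar is still in its ring, and the mill and blue look-alike are where they were. Handing in.

```bash
python3 -c "
from cell import *
print(finish_job())"
```

```text
the job is handed in; nothing more can be done
None
```

The salt shaker is standing upright inside the empty ring opposite the honey jar, and I've handed the job in at about 12 s on the robot's clock. I swung the arm in round the left panel, gripped the shaker and lowered it until the force showed contact with the disc. I then eased that off, opened the fingers slowly and backed well clear.

**Final position:** in the wrist picture the cap centre is about 2 px from where it should be for a shaker upright in the ring's centre. My rough estimates of how far its base sits off-centre were 3 to 6 mm, and they disagreed on the direction. All are within the 10 mm of slack.

**Everything else:** the disc had not turned, the honey jar is on its ring, and the mill and blue look-alike were not touched.

**Forces:** the highest I read at the wrist was about 15 N, at first contact with the disc.

**One mismatch:** the fingers closed to 36.5 mm, although the shaker is up to 44 mm across. It held without slipping.

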